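# Open a jar with a squeeze-and-turn safety cap

## Robot

A 6-joint arm with a two-finger parallel gripper is mounted at the origin on a cart in front of the work surface, level with it; the furniture and walls round the work are solid. World frame = base frame: x ahead of the robot, y to its left, z up, the work surface at z = 0. Lengths are in m, angles in rad, forces in N, time in s.
With the tool pointing down it reaches from about 0.3 to 0.875 m from the base axis. Payload 6.4 kg.
Tool frame: the origin (TCP) lies at the very end of the fingers, on their centre line; the grasp point (between the pads) lies 19 mm behind it; z points along the fingers, y is the line along which they close (so a half turn about z gives the same grasp; the last joint's range is limited). The gripper opens to 85 mm and grips with 20 to 120 N. Pads are 22 mm wide; open, the fingers measure 114 mm over their backs; the gripper's body (76 mm by 85 mm) begins 54 mm behind the grasp point. The pads swing forward as they close: fully open they stand 13 mm farther back than shut.
Start: joints at [1.101, 0.181, 1.607, -0, 1.354, -0.206], TCP at [0.15, 0.555, 0.231] pointing down, gripper open.
Joint ranges: [-2.99, 2.99], [-0.89, 2.07], [0.3, 2.58], [-1.14, 4.28], [0, 2.63], [-3.12, 3.12]. Speed limits (rad/s): [2.57, 2.57, 3.01, 3.14, 3.14, 3.14].

## Interface

Orientations are given as a unit quaternion [w, x, y, z].
In Python, from bench import ctrl gives the robot as it stands.
- The arm moves only by the tool jog_arm, never from a script. Its argument "series" is a list that holds one entry, the list of rows, each a list of 7 numbers: the shift along the tool's x, y, z in mm, then the turn, a rotation vector about the tool's x, y, z in rad, then the finger opening in mm, from 0 to 85.4. In form: [[[tx, ty, tz, rx, ry, rz, gripper], ...]]. A call has exactly 10 rows; each row shifts and turns the commanded pose from where the row before left it, along the tool's axes as they then stand; what a row does not reach is not made up. A row lasts 1/10 s, in which the tool goes at most 50 mm and 8.59 degrees, less where a joint would pass 70% of its speed; a pose out of reach is approached as far as the arm can. A call with a gripper value outside its range is refused whole. The fingers move at their own pace and stop on an object; the grip force is fixed at half the most. Time passes only in rows, so rows that do not move let the fingers close, or fill a call up. It gives the time, the measured TCP pose, the force, the opening and the grip force at its end, in the units of the state.
- ctrl.get_obs(): the state, without advancing time (a new reading comes with each control period).
- ctrl.camera(name): name is "scene" or "top"; returns a dict with "frame" (384x512x3 uint8, blue, green, red), "z_map" (384x512 float32, m along the optical axis (not along the pixel's ray), 0 where there is no reading), "fx", "fy", "cx", "cy" (pixels), "xyz" and "rotation" of the camera in the world. Camera axes: x right, y down, z forward; pixel columns grow to the right and rows downward; lengths in m; the calibration is good to about 2 mm. A picture is of the moment at which its call begins.
- ctrl.hand_in(): hands the job in; it is judged then, once.
The state is a dict: "time_s": time; "q": joint angles; "dq": joint speeds; "joint_efforts": joint torques, N m; "eef_pos": TCP position; "eef_rot": TCP orientation; "wrist_force": force on the tool from outside, world axes, zero at the start; "torque": the same for the moment, N m; "opening": opening from 0.0 (shut) to 1.0 (fully open); "grasp_force": force on a finger pad.
Only numpy, scipy, OpenCV 4.12 (cv2) and the standard library are available. Lean on these libraries where they do the work, as an engineer would, in place of code of your own. Each camera call takes 0.05 s, during which the arm holds its last target. There are 200 camera calls.

## Task

Open the jar that is clamped in the bench holder: squeeze the two side tabs of its safety cap inward and, keeping them squeezed, turn the cap anticlockwise until you feel it come up against its stop, then lift it straight off. Do not force it: neither wrench it against the stop nor pull while it is still caught, or the neck will crack. Set the cap down upright, open side down and wholly inside the steel tray, without dropping it, and leave the micropipette and the beaker where they are.

Things in the scene. Friction and masses are not known exactly. Their poses are not given: they have to be found in the camera images.
- cap: Black safety cap on the jar, 0.08 kg, 34.6 mm high, shell 57 mm in diameter. Origin: centre of its lower rim, z up its axis; it stands on this rim and the tabs' lower ends, all in one plane. Opens anticlockwise from above (positive about z). How tightly it was done up differs and cannot be seen: it comes free after 0.25 to 1.25 rad and meets a hard stop 0.1 to 0.15 rad further on.
- cap_grip (a point): Where to squeeze: point on the cap's axis, 17 mm above its origin, midway between the two sprung tabs on its +y and -y sides. Their ribbed pads are 24 mm wide (along x), reach from 6 to 27 mm above the cap's origin, stand proud of the shell and measure 67 mm across both outer faces at rest, 57 mm fully squeezed.
- tab_left (a joint): Tab on the cap's +y side: 0 out, 0.005 m fully in (firm end). Starts to move at about 5 N, is fully in at about 13 N. Both tabs must be in by 4 mm or more to unlock the cap and must stay so while it turns; else it turns only a little before the tabs are caught in the notches of the jar's collar.
- tab_right (a joint): The same on the cap's -y side.
- jar_mouth (a point): Centre of the top of the jar's neck, 133 mm above the bench, neck 47 mm in diameter. A springy liner in the cap bears on it with about 6 N, so that turning takes 0.1 to 0.2 N m, and lifts the cap some 3 mm when it comes free; 27 mm of lift clear the neck. The neck cracks if the cap bears on it with over 60 N in all. 
- holder: Grey bench holder and the white round jar clamped in it, both fixed. Origin: centre of the underside, on the bench. Plate 128 x 128 x 10 mm; steel cup 99 mm in diameter, 52 mm high; thumbscrew on +x, reaching 74 mm out. Jar 85 mm in diameter, shoulder at 105 mm, on it a notched collar 69 mm in diameter, to 111 mm. The cap's origin starts at 106.5 mm. The jar may stand any way round in the cup.
- tray: Empty shallow square steel tray, 150 x 150 mm outside, rim 9 mm high, walls and floor 2.5 mm thick, 0.9 kg, lies on the bench. Origin: centre of its underside; x and y along its sides.
- micropipette: Grey micropipette, 228 x 27 x 27 mm, lying on the bench between the jar and the tray; origin under its middle, length along its y. Leave alone.
- beaker: Glass beaker, 70 x 76 x 92 mm, standing behind the work; origin: centre of its underside. Leave alone.
Things that resemble listed ones, but are neither listed nor needed, are in the scene too. There is more than one size of the cap; the job needs the largest.

How it is judged:
By the outcome, as a careful person would: the job done as asked, in the order asked, and still so for the second after the job is handed in, with the robot touching nothing.
It also fails if it takes over 61 s, if anything falls off the work surface, if the arm or the gripper's body presses on something with over 40 N, if the wrist force passes 120 N, or if a joint passes its speed limit or range.

## Working session

There is one attempt and no reset: what is moved stays moved. The work goes in short steps, Python scripts to look and compute and a tool call to move; the robot and the scene stay as the last step left them, time stands still between calls to the robot, and variables do not carry over. Pictures are saved under pics/ and viewed, at most 10 in all, crops included, and the job is handed in when it is done.

Besides the shell and the picture viewer there is one more tool, called after "Call:" as name(argument=value, ...) on one line, values as JSON. jog_arm: Moves the arm, as the interface text tells. Its arguments: {"type":"object","properties":{"series":{"type":"array"}},"required":["series"]}

```bash
mkdir -p pics; cat > h.py <<'E'
import numpy as np, cv2, pickle
from bench import ctrl
def cap():
    d={}
    for n in("scene","top"):
        d[n]=ctrl.camera(n)
    pickle.dump(d,open("cam.pkl","wb")); return d
def cloud(c):
    z=c["z_map"]; v,u=np.indices(z.shape)
    p=np.stack([(u-c["cx"])/c["fx"]*z,(v-c["cy"])/c["fy"]*z,z],-1)
    R=np.array(c["rotation"]); 
    if R.shape!=(3,3):
        from scipy.spatial.transform import Rotation as Q
        R=Q.from_quat(np.roll(R,-1)).as_matrix()
    return p@R.T+np.array(c["xyz"])
E
python3 - <<'E'
from h import *
d=cap()
for n in d:
    c=d[n]; print(n,c["xyz"],np.round(c["rotation"],3),c["fx"],c["cx"],c["cy"]); 
    cv2.imwrite(f"pics/{n}0.png",cv2.resize(c["frame"],(800,600),interpolation=cv2.INTER_CUBIC))
o=ctrl.get_obs(); print(o)
E
```

```text
scene [0.11825756 0.25152191 0.75444907] [ 0.161 -0.454  0.829 -0.283] 452.19660696519793 254.58187166397602 188.9953139399365
top [ 0.38699308 -0.0238237   1.28088254] [-0.049  0.707 -0.704  0.055] 500.1408705842633 249.614608963476 187.43001986982625
{'time_s': 0.1, 'q': array([ 1.10067828e+00,  1.81493196e-01,  1.60790310e+00,  1.06402889e-05,
        1.35379544e+00, -2.06316335e-01]), 'dq': array([ 0.00058432, -0.00125523, -0.00145625,  0.00064029, -0.00257494,
        0.00084602]), 'joint_efforts': array([ 2.54136194e-04, -4.45887601e+01, -3.52231872e+01, -4.82891264e-04,
        4.33188630e-03,  4.79155813e-05]), 'eef_pos': array([0.14969311, 0.55466145, 0.23046174]), 'eef_rot': array([-2.70192745e-04,  1.31519821e-01,  9.91313219e-01, -7.52522234e-04]), 'wrist_force': array([ 1.09216783,  0.00571415, -0.32152989]), 'torque': array([-0.0203105 , -0.00137673,  0.01615353]), 'grasp_force': 0.0, 'opening': 1.0040282664908367}
```

View pics/scene0.png

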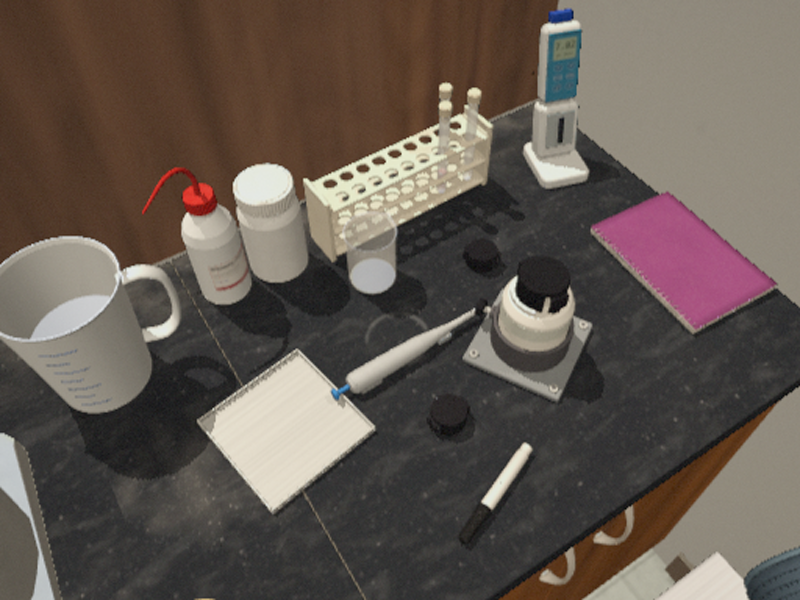

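View pics/top0.png

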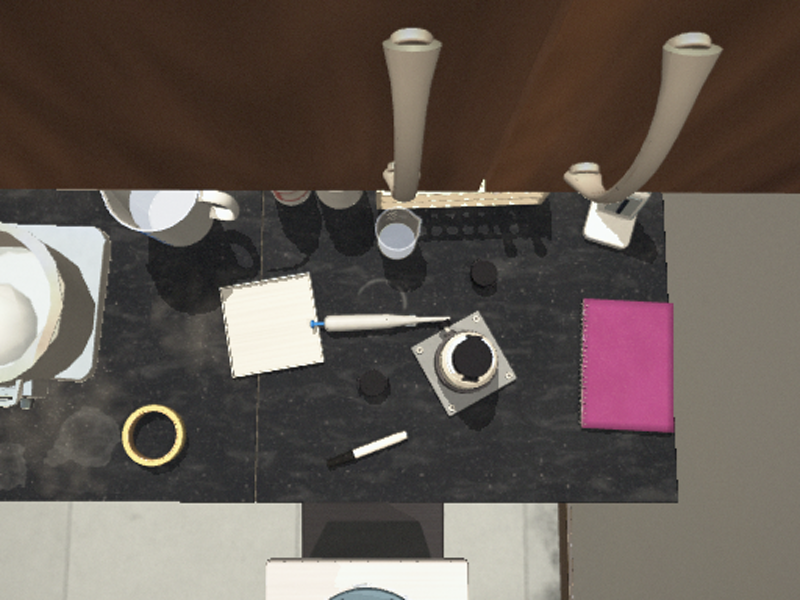

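The scene view shows the jar with a black cap in the grey holder at (543,285) px, the micropipette at (415,350), the tray at (287,428), the beaker at (372,252). In the top view these are at (470,357), (385,322), (272,325) and (397,235).
Cap candidates in the top view: on the jar (470,357), loose at (483,273) and at (374,383). The one on the clamped jar is the largest and fits the description. I'll confirm it in an enlarged crop.

```bash
python3 - <<'E'
from h import *
d=pickle.load(open("cam.pkl","rb"))
t=d["top"];s=d["scene"]
a=cv2.resize(t["frame"][195:270,260:335],(400,400),interpolation=cv2.INTER_CUBIC)
b=cv2.resize(s["frame"][155:260,295:400][:100,:100],(400,400),interpolation=cv2.INTER_CUBIC)
im=np.hstack([a,b]); im=np.clip(im.astype(float)*1.0,0,255)
im=(255*(im/255)**0.55).astype(np.uint8)
cv2.imwrite("pics/crop.png",im)
P=cloud(t); Z=P[...,2]
g=cv2.cvtColor(t["frame"],cv2.COLOR_BGR2GRAY)
def fit(m,nm):
    n,l,st,ce=cv2.connectedComponentsWithStats(m.astype(np.uint8))
    for i in range(1,n):
        if st[i,4]>60:
            q=P[l==i]; r=cv2.minAreaRect(q[:,:2].astype(np.float32)*1000)
            print(nm,st[i],np.round(q.mean(0),4),np.round(np.median(q[:,2]),4),np.round(r[0],1),np.round(r[1],1),round(r[2],1))
print("bench z",np.median(Z[300:310,100:300]))
fit((Z>.13)&(Z<.16)&(g<70)&(P[...,0]<.5),"cap")
fit((Z>.01)&(Z<.05)&(g<60),"dark")
hsv=cv2.cvtColor(t["frame"],cv2.COLOR_BGR2HSV)
fit((g>150)&(Z<.03)&(Z>-.02),"light")
fit((g>60)&(Z<.05)&(Z>-.02),"mid")
# scene
P=cloud(s);Z=P[...,2];g=cv2.cvtColor(s["frame"],cv2.COLOR_BGR2GRAY)
fit((Z>.132)&(Z<.16)&(g<70)&(P[...,0]<.5),"scap")
fit((g>150)&(Z<.03)&(Z>-.02),"slight")
E
```

```text
bench z -0.0007431353634121951
cap [290 215  25  29 520] [ 0.461  -0.1543  0.14  ] 0.1402 [ 460.6 -154.4] [54.9 60.2] 44.5
dark [301 166  17  19 249] [ 0.6061 -0.1875  0.024 ] 0.0246 [ 607.2 -187.9] [41.6 47.4] 88.3
dark [229 237  20  17 251] [ 0.4282 -0.0077  0.0245] 0.0246 [427.6  -8.7] [45.5 41.2] 51.9
dark [209 288  19  11  88] [0.3082 0.0418 0.0143] 0.0141 [308.4  43.1] [14.1 44.7] 19.7
light [244 127 101   7 368] [ 0.7273 -0.1525  0.0139] 0.0137 [ 726.7 -151.2] [ 12.3 261.1] 2.5
light [374 129  33  30 567] [ 0.6868 -0.3968  0.016 ] 0.0158 [ 690.5 -398.9] [76.1 60.9] 71.8
light [242 143  23  16 279] [ 0.6737 -0.0459  0.0017] 0.0017 [674.1 -44.4] [41.3 57.6] 1.7
light [ 141  174   66   68 3324] [0.5228 0.1598 0.0026] 0.0025 [524.6 159.9] [152.2 150.3] 10.4
light [288 199  42  49 394] [ 0.4922 -0.1927  0.0102] 0.0102 [ 480.6 -187.1] [125.9  53.1] 30.6
light [208 201  80  10 489] [ 0.5285 -0.0076  0.0224] 0.0228 [530.1 -30.7] [ 22.6 201.5] 3.2
light [264 213  28  53 364] [ 0.4568 -0.1031  0.0101] 0.01 [ 443.6 -121.4] [125.7  49.2] 28.7
light [ 78 259  39  39 421] [0.3455 0.3395 0.0
[... 3025 characters left out ...]
46.1 -33.7] [59.4 20.5] 62.1
slight [129 184  21  10 112] [0.7353 0.152  0.0194] 0.0198 [737.9 153.8] [43.   9.2] 42.5
slight [222 197  82  52 703] [ 5.27e-01 -3.00e-04  2.37e-02] 0.0244 [529.4 -25.1] [ 21.9 195. ] 2.5
slight [367 203  11  15  88] [ 0.4399 -0.2211  0.0113] 0.0114 [ 441.8 -218.9] [23.  28.6] 28.3
slight [297 211  62  44 505] [ 0.4555 -0.1017  0.0106] 0.0106 [ 444.  -119.6] [123.9  48.9] 28.8
slight [ 132  223  108  104 5670] [0.5202 0.1609 0.0037] 0.0035 [525.2 159.8] [150.7 150.3] 10.1
slight [308 283  32  43 378] [ 0.3314 -0.0163  0.0148] 0.0151 [332.5 -18.2] [13.6 89.7] 20.6
slight [ 419  353   60   31 1034] [ 0.1325 -0.1241  0.0003] 0.0003 [ 144.1 -119.7] [93.9 48. ] 57.8
```

View pics/crop.png

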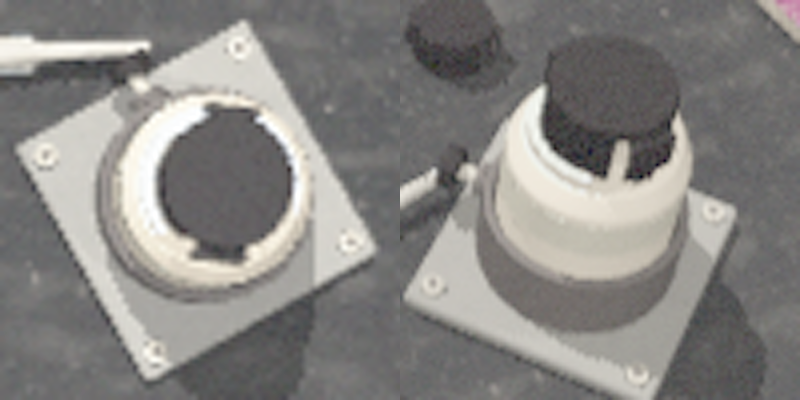

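The crop confirms it: the large cap sits on the jar. Its tabs are at crop px (235,110) and (220,253), so the tab line runs roughly along world x. Next I'll measure the centre and the angle.

```bash
python3 - <<'E'
from h import *
d=pickle.load(open("cam.pkl","rb"))
for n in d:
    c=d[n];P=cloud(c);Z=P[...,2];g=cv2.cvtColor(c["frame"],cv2.COLOR_BGR2GRAY)
    near=np.hypot(P[...,0]-.461,P[...,1]+.154)<.06
    m=near&(Z>.1385)&(Z<.146)
    q=P[m][:,:2].astype(np.float32)*1000
    h=cv2.convexHull(q)
    print(n,"topz",np.median(P[m][:,2]),"centroid",q.mean(0),"circ",cv2.minEnclosingCircle(h),"ell",cv2.fitEllipse(h),len(q))
    ctr=q.mean(0)
    m=near&(g<75)&(Z>.108)&(Z<.145)
    w=P[m]*1000; r=np.hypot(*(w[:,:2]-ctr).T); a=np.degrees(np.arctan2(*(w[:,:2]-ctr).T[::-1]))
    k=r>30.
    o=np.argsort(a[k]); print(np.round(np.c_[a[k],r[k],w[k,2]][o],0).astype(int).tolist())
    # jar shoulder disc / collar white, cup
    m=near&(g>120)&(Z>.1)&(Z<.125); q=P[m][:,:2].astype(np.float32)*1000
    print("white",cv2.minEnclosingCircle(q),np.median(P[m][:,2]))
E
```

```text
scene topz 0.1411236853158711 centroid [ 462.26495 -153.49934] circ ((462.8724670410156, -154.33758544921875), 29.75877571105957) ell ((463.1437072753906, -154.36984252929688), (56.16619873046875, 58.651634216308594), 32.2777099609375) 650
[[-180, 32, 131], [-179, 30, 134], [-179, 33, 123], [-179, 32, 128], [-178, 31, 109], [-178, 32, 116], [-178, 32, 125], [-177, 32, 133], [-176, 33, 116], [-175, 33, 133], [-175, 32, 129], [-175, 32, 126], [-175, 31, 133], [-175, 31, 111], [-174, 34, 130], [-174, 32, 117], [-174, 33, 123], [-173, 32, 134], [-172, 33, 117], [-172, 33, 119], [-171, 31, 135], [-171, 33, 134], [-171, 30, 137], [-171, 34, 123], [-170, 35, 118], [-170, 34, 120], [-170, 34, 131], [-169, 34, 126], [-169, 34, 128], [-168, 32, 123], [-168, 32, 134], [-166, 34, 132], [-166, 31, 135], [-165, 34, 120], [-165, 34, 117], [-165, 35, 126], [-163, 34, 127], [-80, 31, 139], [-54, 30, 139], [-47, 31, 140], [-43, 30, 140], [-33, 30, 139], [-30, 30, 140], [-27, 36, 134], [-22, 33, 137], [-20, 35, 135], [-13, 34, 135], [-6, 34, 134], [-2, 34, 136], [4, 33, 136], [4, 35, 134], [8, 32, 135]
[... 1300 characters left out ...]
-154.791748046875), 30.167932510375977) ell ((462.4320373535156, -154.5872802734375), (55.62434005737305, 59.523719787597656), 82.40027618408203) 401
[[-177, 30, 135], [-177, 32, 134], [-173, 30, 137], [-173, 33, 133], [-169, 33, 132], [-168, 31, 134], [-21, 31, 139], [-18, 31, 132], [-16, 33, 135], [-14, 31, 131], [-13, 33, 131], [-8, 32, 139], [-4, 32, 134], [0, 32, 134], [4, 32, 132], [9, 32, 137], [12, 32, 134], [154, 33, 135], [157, 30, 133], [158, 32, 133], [163, 31, 130], [166, 31, 134], [167, 33, 134], [170, 31, 133], [171, 33, 133], [175, 30, 132], [175, 33, 133], [179, 32, 135], [179, 30, 133]]
white ((461.61688232421875, -154.14529418945312), 40.02180480957031) 0.10528445161212496
```

Call:
jog_arm(series=[[[-24.3, -30.2, 0, 0, 0, 0, 85], [-24.3, -30.2, 0, 0, 0, 0, 85], [-24.3, -30.2, 0, 0, 0, 0, 85], [-24.3, -30.2, 0, 0, 0, 0, 85], [-24.3, -30.2, 0, 0, 0, 0, 85], [-24.3, -30.2, 0, 0, 0, 0, 85], [-24.3, -30.2, 0, 0, 0, 0, 85], [-24.3, -30.2, 0, 0, 0, 0, 85], [-24.3, -30.2, 0, 0, 0, 0, 85], [-24.3, -30.2, 0, 0, 0, 0, 85]]])

```text
time_s: 1.1
eef_pos: [0.3058, 0.1988, 0.2311]
eef_rot: [0.0, 0.131, 0.991, 0.0]
wrist_force: [1.7, 0.4, -0.4]
opening: 0.999
grasp_force: 0.0
```

Call:
jog_arm(series=[[[-24.3, -30.2, 0, 0, 0, 0, 85], [-24.3, -30.2, 0, 0, 0, 0, 85], [-24.3, -30.2, 0, 0, 0, 0, 85], [-24.3, -30.2, 0, 0, 0, 0, 85], [-24.3, -30.2, 0, 0, 0, 0, 85], [-24.3, -30.2, 0, 0, 0, 0, 85], [-24.3, -30.2, 0, 0, 0, 0, 85], [-24.3, -30.2, 0, 0, 0, 0, 85], [-24.3, -30.2, 0, 0, 0, 0, 85], [-24.3, -30.2, 0, 0, 0, 0, 85]]])

```text
time_s: 2.1
eef_pos: [0.4618, -0.1562, 0.2309]
eef_rot: [-0.0, 0.132, 0.991, 0.0]
wrist_force: [0.6, 0.1, -1.5]
opening: 0.996
grasp_force: 0.0
```

Call:
jog_arm(series=[[[0, 0, 0, 0, 0, 0.1377, 85], [0, 0, 0, 0, 0, 0.1377, 85], [0, 0, 0, 0, 0, 0.1377, 85], [0, 0, 0, 0, 0, 0.1377, 85], [0, 0, 0, 0, 0, 0.1377, 85], [0, 0, 0, 0, 0, 0.1377, 85], [0, 0, 0, 0, 0, 0.1377, 85], [0, 0, 0, 0, 0, 0.1377, 85], [0, 0, 0, 0, 0, 0.1377, 85], [0, 0, 0, 0, 0, 0.1377, 85]]])

```text
time_s: 3.1
eef_pos: [0.4613, -0.1545, 0.2309]
eef_rot: [-0.0, 0.733, 0.68, -0.0]
wrist_force: [0.1, 0.5, 0.9]
opening: 0.993
grasp_force: 0.0
```

Call:
jog_arm(series=[[[0, 0.9, 15, 0, 0, 0, 85], [0, 0, 15, 0, 0, 0, 85], [0, 0, 15, 0, 0, 0, 85], [0, 0, 15, 0, 0, 0, 85], [0, 0, 15, 0, 0, 0, 85], [0, 0, 15, 0, 0, 0, 85], [0, 0, 11, 0, 0, 0, 85], [0, 0, 9, 0, 0, 0, 85], [0, 0, 5, 0, 0, 0, 85], [0, 0, 4, 0, 0, 0, 85]]])

```text
time_s: 4.1
eef_pos: [0.4626, -0.1548, 0.1121]
eef_rot: [-0.0, 0.731, 0.682, -0.0]
wrist_force: [0.2, 0.2, 0.3]
opening: 0.993
grasp_force: 0.0
```

```bash
python3 - <<'E'
from h import *
d=cap()
t=d["top"];s=d["scene"]
a=cv2.resize(t["frame"][185:285,245:345],(400,400),interpolation=cv2.INTER_CUBIC)
b=cv2.resize(s["frame"][135:235,295:395],(400,400),interpolation=cv2.INTER_CUBIC)
im=(255*(np.hstack([a,b])/255)**0.55).astype(np.uint8)
cv2.imwrite("pics/crop2.png",im); print(ctrl.get_obs())
E
```

```text
{'time_s': 4.2, 'q': array([-5.66863502e-01,  1.34781930e-01,  1.92378519e+00, -2.96534182e-05,
        1.08337687e+00, -4.96881377e-01]), 'dq': array([-0.00051008, -0.00959765, -0.00830853, -0.00100936,  0.00944259,
        0.00028966]), 'joint_efforts': array([-5.63951489e-02, -3.68598568e+01, -3.00947142e+01, -2.30690603e-03,
       -1.12969517e-01, -6.33548007e-05]), 'eef_pos': array([ 0.46243878, -0.15473499,  0.11207241]), 'eef_rot': array([-1.66765832e-04,  7.31406564e-01,  6.81941645e-01, -5.67405584e-05]), 'wrist_force': array([ 0.93138493, -0.33407919,  0.22945002]), 'torque': array([ 0.02745287,  0.0153274 , -0.04943609]), 'grasp_force': 0.0, 'opening': 0.9928624325188893}
```

View pics/crop2.png

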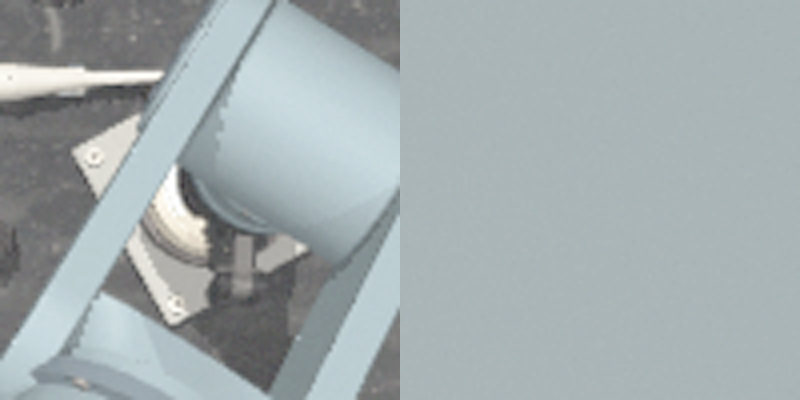

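The crop shows the arm hiding the cap in both views: the top view has a finger at (235,265), and the scene view is blocked. No contact is felt. I'll centre by force with a gradual close.

Call:
jog_arm(series=[[[0, 0, 0, 0, 0, 0, 75], [0, 0, 0, 0, 0, 0, 70], [0, 0, 0, 0, 0, 0, 68], [0, 0, 0, 0, 0, 0, 66], [0, 0, 0, 0, 0, 0, 65], [0, 0, 0, 0, 0, 0, 64], [0, 0, 0, 0, 0, 0, 64], [0, 0, 0, 0, 0, 0, 64], [0, 0, 0, 0, 0, 0, 64], [0, 0, 0, 0, 0, 0, 64]]])

```text
time_s: 5.2
eef_pos: [0.4629, -0.155, 0.1131]
eef_rot: [0.001, 0.731, 0.682, 0.0]
wrist_force: [-3.0, 0.9, 6.9]
opening: 0.749
grasp_force: 7.3
```

```bash
python3 - <<'E'
from h import *
o=ctrl.get_obs(); print({k:np.round(o[k],4) for k in("eef_pos","wrist_force","torque","opening","grasp_force")})
E
```

```text
{'eef_pos': array([ 0.4629, -0.155 ,  0.1131]), 'wrist_force': array([-2.9792,  0.886 ,  6.9364]), 'torque': array([0.0633, 0.3916, 0.0395]), 'opening': np.float64(0.7494), 'grasp_force': np.float64(7.293)}
```

Call:
jog_arm(series=[[[0, -0.8, -0.8, 0, 0, 0, 64], [0, 0, 0, 0, 0, 0, 63], [0, 0, -0.3, 0, 0, 0, 62], [0, 0, -0.3, 0, 0, 0, 61], [0, 0, -0.3, 0, 0, 0, 60], [0, 0, 0, 0, 0, 0, 60], [0, 0, 0, 0, 0, 0, 60], [0, 0, 0, 0, 0, 0, 60], [0, 0, 0, 0, 0, 0, 60], [0, 0, 0, 0, 0, 0, 60]]])

```text
time_s: 6.2
eef_pos: [0.4622, -0.1549, 0.1145]
eef_rot: [0.001, 0.731, 0.682, 0.0]
wrist_force: [-0.5, 0.1, 5.3]
opening: 0.704
grasp_force: 10.3
```

```bash
cat > s.py <<'E'
from h import *
o=ctrl.get_obs(); print({k:np.round(o[k],4) for k in("eef_pos","eef_rot","wrist_force","torque","opening","grasp_force")})
E
python3 s.py
```

```text
{'eef_pos': array([ 0.4622, -0.1549,  0.1145]), 'eef_rot': array([6.000e-04, 7.314e-01, 6.819e-01, 2.000e-04]), 'wrist_force': array([-0.5171,  0.0925,  5.2715]), 'torque': array([0.1223, 0.0835, 0.0308]), 'opening': np.float64(0.7043), 'grasp_force': np.float64(10.337)}
```

Call:
jog_arm(series=[[[0, -0.1, -0.5, 0, 0, 0, 59], [0, 0, -0.3, 0, 0, 0, 58], [0, 0, -0.3, 0, 0, 0, 57], [0, 0, 0, 0, 0, 0, 56], [0, 0, 0, 0, 0, 0, 54], [0, 0, 0, 0, 0, 0, 52], [0, 0, 0, 0, 0, 0, 50], [0, 0, 0, 0, 0, 0, 50], [0, 0, 0, 0, 0, 0, 50], [0, 0, 0, 0, 0, 0, 50]]])

```text
time_s: 7.2
eef_pos: [0.4621, -0.1549, 0.1155]
eef_rot: [0.0, 0.731, 0.682, 0.0]
wrist_force: [0.4, -0.1, 5.3]
opening: 0.646
grasp_force: 61.8
```

```bash
python3 s.py
```

```text
{'eef_pos': array([ 0.4621, -0.1549,  0.1155]), 'eef_rot': array([5.000e-04, 7.315e-01, 6.819e-01, 2.000e-04]), 'wrist_force': array([ 0.3779, -0.0957,  5.3031]), 'torque': array([ 0.1053,  0.0029, -0.0666]), 'opening': np.float64(0.646), 'grasp_force': np.float64(61.7867)}
```

Call:
jog_arm(series=[[[0, 0, -0.6, 0, 0, 0, 50], [0, 0, 0, 0, 0, -0.025, 50], [0, 0, 0, 0, 0, -0.025, 50], [0, 0, 0, 0, 0, -0.025, 50], [0, 0, 0, 0, 0, -0.025, 50], [0, 0, 0, 0, 0, -0.025, 50], [0, 0, 0, 0, 0, -0.025, 50], [0, 0, 0, 0, 0, -0.025, 50], [0, 0, 0, 0, 0, -0.025, 50], [0, 0, 0, 0, 0, 0, 50]]])

```text
time_s: 8.2
eef_pos: [0.4618, -0.1548, 0.1159]
eef_rot: [0.0, 0.659, 0.752, 0.0]
wrist_force: [-0.5, 0.6, 5.1]
opening: 0.644
grasp_force: 62.3
```

```bash
cat > s.py <<'E'
from h import *
o=ctrl.get_obs(); print({k:np.round(o[k],3).tolist() for k in("eef_pos","wrist_force","torque","opening","grasp_force")})
w,x,y,z=o["eef_rot"]; print("phi",2*np.arctan2(y,x)-np.pi/2,"z-torque eff",o["joint_efforts"][5])
E
python3 s.py
```

```text
{'eef_pos': [0.462, -0.155, 0.116], 'wrist_force': [-0.541, 0.621, 5.142], 'torque': [0.036, 0.117, -0.017], 'opening': 0.644, 'grasp_force': 62.31}
phi 0.13067321012435507 z-torque eff -0.2072160830721259
```

Call:
jog_arm(series=[[[0, 0, 0, 0, 0, -0.02, 50], [0, 0, 0, 0, 0, -0.02, 50], [0, 0, 0, 0, 0, -0.02, 50], [0, 0, 0, 0, 0, -0.02, 50], [0, 0, 0, 0, 0, -0.02, 50], [0, 0, 0, 0, 0, 0, 50], [0, 0, 0, 0, 0, 0, 50], [0, 0, 0, 0, 0, 0, 50], [0, 0, 0, 0, 0, 0, 50], [0, 0, 0, 0, 0, 0, 50]]])

```text
time_s: 9.2
eef_pos: [0.4617, -0.1548, 0.1159]
eef_rot: [0.0, 0.621, 0.784, -0.0]
wrist_force: [-0.1, 0.9, 6.3]
opening: 0.645
grasp_force: 62.3
```

```bash
python3 s.py
```

```text
{'eef_pos': [0.462, -0.155, 0.116], 'wrist_force': [-0.066, 0.922, 6.339], 'torque': [0.046, 0.153, 0.005], 'opening': 0.645, 'grasp_force': 62.315}
phi 0.23000551272825587 z-torque eff 0.01805476436857134
```

Call:
jog_arm(series=[[[0, 0, 0, 0, 0, 0, 50], [0, 0, 0, 0, 0, 0, 50], [0, 0, 0, 0, 0, -0.005, 50], [0, 0, 0, 0, 0, -0.005, 50], [0, 0, 0, 0, 0, -0.005, 50], [0, 0, 0, 0, 0, -0.005, 50], [0, 0, 0, 0, 0, -0.005, 50], [0, 0, 0, 0, 0, -0.005, 50], [0, 0, 0, 0, 0, -0.005, 50], [0, 0, 0, 0, 0, -0.005, 50]]])

```text
time_s: 10.2
eef_pos: [0.4617, -0.1548, 0.1159]
eef_rot: [0.0, 0.605, 0.796, -0.0]
wrist_force: [-0.5, 0.5, 5.1]
opening: 0.645
grasp_force: 62.3
```

```bash
python3 s.py
```

```text
{'eef_pos': [0.462, -0.155, 0.116], 'wrist_force': [-0.538, 0.544, 5.111], 'torque': [0.038, 0.097, -0.001], 'opening': 0.645, 'grasp_force': 62.328}
phi 0.2700875147218029 z-torque eff 0.03167447866871953
```

Call:
jog_arm(series=[[[0, 0, -0.6, 0, 0, 0, 50], [0, 0, 0, 0, 0, 0, 50], [0, 0, 0, 0, 0, -0.003, 50], [0, 0, 0, 0, 0, -0.003, 50], [0, 0, 0, 0, 0, -0.003, 50], [0, 0, 0, 0, 0, -0.003, 50], [0, 0, 0, 0, 0, -0.003, 50], [0, 0, 0, 0, 0, -0.003, 50], [0, 0, 0, 0, 0, -0.003, 50], [0, 0, 0, 0, 0, -0.003, 50]]])

```text
time_s: 11.2
eef_pos: [0.4615, -0.1547, 0.1162]
eef_rot: [-0.0, 0.596, 0.803, -0.0]
wrist_force: [1.0, -0.6, 1.3]
opening: 0.638
grasp_force: 63.5
```

```bash
cat > s.py <<'E'
from h import *
for i in range(3):
    o=ctrl.get_obs(); print({k:np.round(o[k],4).tolist() for k in("eef_pos","wrist_force","torque","opening","grasp_force")})
    w,x,y,z=o["eef_rot"]; print("phi",round(2*np.arctan2(y,x)-np.pi/2,4),"eff",o["joint_efforts"].round(2),o["q"][5])
    if i<2: ctrl.camera("top")
E
python3 s.py
```

```text
{'eef_pos': [0.4615, -0.1547, 0.1162], 'wrist_force': [1.0183, -0.6381, 1.3011], 'torque': [-0.1556, -0.0934, -0.0848], 'opening': 0.6383, 'grasp_force': 63.4514}
phi 0.2943 eff [ 2.200e-01 -3.586e+01 -2.896e+01  4.000e-02  3.000e-01 -2.000e-02] -0.8620279979659939
{'eef_pos': [0.4615, -0.1547, 0.1162], 'wrist_force': [0.515, -1.2352, 1.9479], 'torque': [-0.1472, -0.0794, -0.0629], 'opening': 0.6471, 'grasp_force': 63.4435}
phi 0.2944 eff [  0.23 -35.88 -28.97   0.05   0.3   -0.05] -0.862132934469697
{'eef_pos': [0.4615, -0.1547, 0.1162], 'wrist_force': [0.9475, -1.2715, 2.2144], 'torque': [-0.1401, -0.023, -0.0284], 'opening': 0.6446, 'grasp_force': 63.4356}
phi 0.2942 eff [  0.23 -35.91 -29.     0.06   0.29  -0.08] -0.8619150997760082
```

Call:
jog_arm(series=[[[0, 0, 0, 0, 0, -0.008, 50], [0, 0, 0, 0, 0, -0.008, 50], [0, 0, 0, 0, 0, -0.008, 50], [0, 0, 0, 0, 0, -0.008, 50], [0, 0, 0, 0, 0, -0.008, 50], [0, 0, 0, 0, 0, -0.008, 50], [0, 0, 0, 0, 0, -0.008, 50], [0, 0, 0, 0, 0, -0.008, 50], [0, 0, 0, 0, 0, -0.008, 50], [0, 0, 0, 0, 0, -0.008, 50]]])

```text
time_s: 12.3
eef_pos: [0.4615, -0.1546, 0.1162]
eef_rot: [-0.0, 0.563, 0.826, 0.0]
wrist_force: [-1.0, -0.1, 3.5]
opening: 0.643
grasp_force: 63.7
```

```bash
python3 s.py
```

```text
{'eef_pos': [0.4615, -0.1546, 0.1162], 'wrist_force': [-1.0054, -0.1026, 3.5409], 'torque': [0.0712, 0.2238, -0.0251], 'opening': 0.6427, 'grasp_force': 63.6927}
phi 0.3746 eff [-3.000e-02 -3.577e+01 -2.996e+01  6.000e-02 -4.200e-01  4.000e-02] -0.9423605825176262
{'eef_pos': [0.4615, -0.1546, 0.1162], 'wrist_force': [-1.2126, 1.1909, 2.9544], 'torque': [0.0582, 0.2557, -0.0224], 'opening': 0.6425, 'grasp_force': 63.6979}
phi 0.3751 eff [-6.000e-02 -3.578e+01 -3.001e+01  6.000e-02 -4.500e-01 -2.000e-02] -0.94280102858027
{'eef_pos': [0.4615, -0.1546, 0.1162], 'wrist_force': [-0.7309, 0.4216, 2.9066], 'torque': [0.0901, 0.2803, -0.023], 'opening': 0.6438, 'grasp_force': 63.6801}
phi 0.3744 eff [ -0.09 -35.79 -30.04   0.07  -0.47  -0.12] -0.9420921619703834
```

Call:
jog_arm(series=[[[0, 0, 0, 0, 0, -0.005, 50], [0, 0, 0, 0, 0, -0.005, 50], [0, 0, 0, 0, 0, -0.005, 50], [0, 0, 0, 0, 0, -0.005, 50], [0, 0, 0, 0, 0, -0.005, 50], [0, 0, 0, 0, 0, -0.005, 50], [0, 0, 0, 0, 0, -0.005, 50], [0, 0, 0, 0, 0, -0.005, 50], [0, 0, 0, 0, 0, -0.005, 50], [0, 0, 0, 0, 0, -0.005, 50]]])

```text
time_s: 13.4
eef_pos: [0.4616, -0.1547, 0.1163]
eef_rot: [0.0, 0.542, 0.84, 0.0]
wrist_force: [-1.1, 0.7, 2.6]
opening: 0.643
grasp_force: 63.7
```

```bash
sed -i 's/range(3)/range(2)/;s/i<2/i<1/' s.py; python3 s.py
```

```text
{'eef_pos': [0.4616, -0.1547, 0.1163], 'wrist_force': [-1.0692, 0.7453, 2.5907], 'torque': [0.1073, 0.2634, -0.0546], 'opening': 0.643, 'grasp_force': 63.653}
phi 0.4244 eff [-1.900e-01 -3.598e+01 -3.026e+01 -2.000e-02 -5.000e-01 -0.000e+00] -0.9921889881472872
{'eef_pos': [0.4616, -0.1547, 0.1163], 'wrist_force': [-0.6898, 0.5682, 2.3995], 'torque': [0.0817, 0.2308, -0.0295], 'opening': 0.6459, 'grasp_force': 63.6499}
phi 0.4247 eff [-2.100e-01 -3.599e+01 -3.026e+01 -2.000e-02 -5.000e-01 -5.000e-02] -0.9924104949152889
```

Call:
jog_arm(series=[[[0, 0, 0, 0, 0, -0.006, 50], [0, 0, 0, 0, 0, -0.006, 50], [0, 0, 0, 0, 0, -0.006, 50], [0, 0, 0, 0, 0, -0.006, 50], [0, 0, 0, 0, 0, -0.006, 50], [0, 0, 0, 0, 0, -0.006, 50], [0, 0, 0, 0, 0, -0.006, 50], [0, 0, 0, 0, 0, -0.006, 50], [0, 0, 0, 0, 0, -0.006, 50], [0, 0, 0, 0, 0, -0.006, 50]]])

```text
time_s: 14.45
eef_pos: [0.4617, -0.1547, 0.1163]
eef_rot: [0.0, 0.517, 0.856, -0.0]
wrist_force: [-0.7, 0.8, 3.3]
opening: 0.642
grasp_force: 63.7
```

```bash
python3 s.py
```

```text
{'eef_pos': [0.4617, -0.1547, 0.1163], 'wrist_force': [-0.7074, 0.821, 3.2566], 'torque': [0.073, 0.2083, -0.07], 'opening': 0.642, 'grasp_force': 63.6895}
phi 0.4845 eff [-6.000e-02 -3.582e+01 -2.983e+01  2.000e-02 -3.000e-01  1.000e-02] -1.052251245191603
{'eef_pos': [0.4617, -0.1547, 0.1163], 'wrist_force': [-0.9002, 0.6952, 3.1025], 'torque': [0.0026, 0.1933, -0.0482], 'opening': 0.6478, 'grasp_force': 63.6713}
phi 0.4848 eff [-8.000e-02 -3.581e+01 -2.980e+01  2.000e-02 -2.900e-01 -3.000e-02] -1.052519942206768
```

Call:
jog_arm(series=[[[0, 0, 0, 0, 0, -0.006, 50], [0, 0, 0, 0, 0, -0.006, 50], [0, 0, 0, 0, 0, -0.006, 50], [0, 0, 0, 0, 0, -0.006, 50], [0, 0, 0, 0, 0, -0.006, 50], [0, 0, 0, 0, 0, -0.006, 50], [0, 0, 0, 0, 0, -0.006, 50], [0, 0, 0, 0, 0, -0.006, 50], [0, 0, 0, 0, 0, -0.006, 50], [0, 0, 0, 0, 0, -0.006, 50]]])

```text
time_s: 15.5
eef_pos: [0.4617, -0.1547, 0.1163]
eef_rot: [0.0, 0.491, 0.871, -0.0]
wrist_force: [-1.2, 1.2, 3.7]
opening: 0.642
grasp_force: 63.9
```

```bash
python3 s.py
```

```text
{'eef_pos': [0.4617, -0.1547, 0.1163], 'wrist_force': [-1.2005, 1.2019, 3.7432], 'torque': [0.0234, 0.1247, 0.0198], 'opening': 0.6425, 'grasp_force': 63.8516}
phi 0.5445 eff [ 1.000e-02 -3.529e+01 -2.924e+01  6.000e-02 -2.200e-01  3.000e-02] -1.1122635208539262
{'eef_pos': [0.4617, -0.1547, 0.1164], 'wrist_force': [-0.0451, 1.1628, 3.2198], 'torque': [0.089, 0.1818, -0.0081], 'opening': 0.6415, 'grasp_force': 63.8452}
phi 0.5448 eff [ 0.000e+00 -3.527e+01 -2.921e+01  6.000e-02 -2.100e-01 -2.000e-02] -1.1125153026809473
```

Call:
jog_arm(series=[[[0, 0, 0, 0, 0, -0.006, 50], [0, 0, 0, 0, 0, -0.006, 50], [0, 0, 0, 0, 0, -0.006, 50], [0, 0, 0, 0, 0, -0.006, 50], [0, 0, 0, 0, 0, -0.006, 50], [0, 0, 0, 0, 0, -0.006, 50], [0, 0, 0, 0, 0, -0.006, 50], [0, 0, 0, 0, 0, -0.006, 50], [0, 0, 0, 0, 0, -0.006, 50], [0, 0, 0, 0, 0, -0.006, 50]]])

```text
time_s: 16.55
eef_pos: [0.4617, -0.1547, 0.1163]
eef_rot: [0.0, 0.465, 0.886, -0.0]
wrist_force: [-0.8, 0.3, 4.5]
opening: 0.641
grasp_force: 64.0
```

```bash
python3 s.py
```

```text
{'eef_pos': [0.4617, -0.1547, 0.1163], 'wrist_force': [-0.8257, 0.255, 4.5295], 'torque': [-0.0264, 0.132, -0.0778], 'opening': 0.6412, 'grasp_force': 64.0388}
phi 0.6045 eff [ -0.04 -34.77 -28.77   0.05  -0.21   0.04] -1.1722551649405295
{'eef_pos': [0.4617, -0.1547, 0.1163], 'wrist_force': [-0.3977, 0.4245, 4.1138], 'torque': [0.0135, 0.1082, -0.0195], 'opening': 0.6446, 'grasp_force': 64.0363}
phi 0.6048 eff [-4.000e-02 -3.476e+01 -2.875e+01  5.000e-02 -2.000e-01 -1.000e-02] -1.1725625521952443
```

Call:
jog_arm(series=[[[0, 0, 0, 0, 0, -0.006, 50], [0, 0, 0, 0, 0, -0.006, 50], [0, 0, 0, 0, 0, -0.006, 50], [0, 0, 0, 0, 0, -0.006, 50], [0, 0, 0, 0, 0, -0.006, 50], [0, 0, 0, 0, 0, -0.006, 50], [0, 0, 0, 0, 0, -0.006, 50], [0, 0, 0, 0, 0, -0.006, 50], [0, 0, 0, 0, 0, -0.006, 50], [0, 0, 0, 0, 0, -0.006, 50]]])

```text
time_s: 17.6
eef_pos: [0.4617, -0.1547, 0.1163]
eef_rot: [0.0, 0.438, 0.899, 0.0]
wrist_force: [0.1, 0.1, 4.9]
opening: 0.649
grasp_force: 64.1
```

```bash
python3 s.py
```

```text
{'eef_pos': [0.4617, -0.1547, 0.1163], 'wrist_force': [0.0937, 0.1498, 4.9194], 'torque': [-0.0436, 0.1114, 0.0029], 'opening': 0.649, 'grasp_force': 64.1253}
phi 0.6644 eff [ -0.07 -34.55 -28.58   0.04  -0.2    0.05] -1.2322190347050346
{'eef_pos': [0.4616, -0.1547, 0.1163], 'wrist_force': [-0.2731, 0.4142, 5.4394], 'torque': [0.0198, 0.1214, -0.006], 'opening': 0.6462, 'grasp_force': 64.1212}
phi 0.6649 eff [-7.000e-02 -3.455e+01 -2.857e+01  4.000e-02 -2.000e-01 -1.000e-02] -1.232627721355531
```

Call:
jog_arm(series=[[[0, 0, 0, 0, 0, -0.006, 50], [0, 0, 0, 0, 0, -0.006, 50], [0, 0, 0, 0, 0, -0.006, 50], [0, 0, 0, 0, 0, -0.006, 50], [0, 0, 0, 0, 0, -0.006, 50], [0, 0, 0, 0, 0, -0.006, 50], [0, 0, 0, 0, 0, -0.006, 50], [0, 0, 0, 0, 0, -0.006, 50], [0, 0, 0, 0, 0, -0.006, 50], [0, 0, 0, 0, 0, -0.006, 50]]])

```text
time_s: 18.65
eef_pos: [0.4617, -0.1547, 0.1163]
eef_rot: [0.0, 0.411, 0.912, -0.0]
wrist_force: [-0.9, -0.7, 5.2]
opening: 0.643
grasp_force: 64.1
```

```bash
python3 s.py
```

```text
{'eef_pos': [0.4617, -0.1547, 0.1163], 'wrist_force': [-0.9119, -0.6535, 5.2312], 'torque': [-0.0373, 0.1461, -0.0884], 'opening': 0.6426, 'grasp_force': 64.1317}
phi 0.7245 eff [-3.000e-02 -3.454e+01 -2.857e+01  5.000e-02 -2.000e-01  4.000e-02] -1.2922343085227146
{'eef_pos': [0.4616, -0.1547, 0.1163], 'wrist_force': [-1.3147, -0.1222, 5.4546], 'torque': [0.0322, 0.1035, -0.0152], 'opening': 0.6436, 'grasp_force': 64.1318}
phi 0.7248 eff [-4.000e-02 -3.455e+01 -2.857e+01  5.000e-02 -1.900e-01 -2.000e-02] -1.2926081233803803
```

Call:
jog_arm(series=[[[0, 0, 0, 0, 0, -0.006, 50], [0, 0, 0, 0, 0, -0.006, 50], [0, 0, 0, 0, 0, -0.006, 50], [0, 0, 0, 0, 0, -0.006, 50], [0, 0, 0, 0, 0, -0.006, 50], [0, 0, 0, 0, 0, -0.006, 50], [0, 0, 0, 0, 0, -0.006, 50], [0, 0, 0, 0, 0, -0.006, 50], [0, 0, 0, 0, 0, -0.006, 50], [0, 0, 0, 0, 0, -0.006, 50]]])

```text
time_s: 19.7
eef_pos: [0.4617, -0.1549, 0.1164]
eef_rot: [0.0, 0.383, 0.924, -0.0]
wrist_force: [0.4, -1.3, 5.6]
opening: 0.647
grasp_force: 64.2
```

```bash
python3 s.py
```

```text
{'eef_pos': [0.4617, -0.1549, 0.1164], 'wrist_force': [0.4499, -1.3217, 5.5685], 'torque': [-0.2636, 0.1795, -0.2672], 'opening': 0.6471, 'grasp_force': 64.2277}
phi 0.7843 eff [  0.88 -34.44 -28.05   0.31   0.09  -0.16] -1.3521142648351265
{'eef_pos': [0.4617, -0.1549, 0.1164], 'wrist_force': [-0.1563, -1.0412, 4.7628], 'torque': [-0.2828, 0.1524, -0.2199], 'opening': 0.6427, 'grasp_force': 64.2278}
phi 0.7846 eff [  0.88 -34.43 -28.03   0.33   0.1   -0.19] -1.3524782970212512
```

Call:
jog_arm(series=[[[0, 0, 0, 0, 0, -0.003, 50], [0, 0, 0, 0, 0, -0.003, 50], [0, 0, 0, 0, 0, -0.003, 50], [0, 0, 0, 0, 0, -0.003, 50], [0, 0, 0, 0, 0, -0.003, 50], [0, 0, 0, 0, 0, 0, 50], [0, 0, 0, 0, 0, 0, 50], [0, 0, 0, 0, 0, 0, 50], [0, 0, 0, 0, 0, 0, 50], [0, 0, 0, 0, 0, 0, 50]]])

```text
time_s: 20.75
eef_pos: [0.4617, -0.1549, 0.1164]
eef_rot: [0.0, 0.376, 0.926, -0.0]
wrist_force: [0.3, -1.4, 4.7]
opening: 0.648
grasp_force: 64.3
```

```bash
python3 s.py
```

```text
{'eef_pos': [0.4617, -0.1549, 0.1164], 'wrist_force': [0.2926, -1.3645, 4.6851], 'torque': [-0.276, 0.106, -0.2378], 'opening': 0.6479, 'grasp_force': 64.2947}
phi 0.7988 eff [  1.01 -34.4  -27.97   0.33   0.12  -0.29] -1.3666806120989854
{'eef_pos': [0.4617, -0.1549, 0.1164], 'wrist_force': [-0.525, -1.6817, 5.3537], 'torque': [-0.3209, 0.1323, -0.2892], 'opening': 0.6464, 'grasp_force': 64.295}
phi 0.7989 eff [  1.01 -34.4  -27.97   0.33   0.12  -0.29] -1.3667429500347552
```

Call:
jog_arm(series=[[[0, 0, 0, 0, 0, -0.005, 50], [0, 0, 0, 0, 0, -0.005, 50], [0, 0, 0, 0, 0, -0.005, 50], [0, 0, 0, 0, 0, -0.005, 50], [0, 0, 0, 0, 0, -0.005, 50], [0, 0, 0, 0, 0, 0, 50], [0, 0, 0, 0, 0, 0, 50], [0, 0, 0, 0, 0, 0, 50], [0, 0, 0, 0, 0, 0, 50], [0, 0, 0, 0, 0, 0, 50]]])

```text
time_s: 21.8
eef_pos: [0.4618, -0.1549, 0.1164]
eef_rot: [0.0, 0.365, 0.931, -0.0]
wrist_force: [-1.0, -1.4, 4.3]
opening: 0.647
grasp_force: 64.4
```

```bash
python3 s.py
```

```text
{'eef_pos': [0.4618, -0.1549, 0.1164], 'wrist_force': [-0.9884, -1.3849, 4.2734], 'torque': [-0.2974, 0.0671, -0.3873], 'opening': 0.6469, 'grasp_force': 64.4169}
phi 0.8236 eff [  1.01 -34.39 -27.93   0.2    0.14  -0.4 ] -1.3915201749468102
{'eef_pos': [0.4618, -0.1549, 0.1164], 'wrist_force': [-0.3307, -1.2548, 4.7091], 'torque': [-0.2605, 0.1505, -0.4112], 'opening': 0.6471, 'grasp_force': 64.4172}
phi 0.8235 eff [  1.01 -34.39 -27.93   0.2    0.14  -0.4 ] -1.3914713428155654
```

Torque now climbs steadily, from 0 to −0.40 N·m, at about 5 N·m/rad. That is the stop, met at a turn of about 0.82 rad. I'll relax slightly and test the lift gently.

Call:
jog_arm(series=[[[0, 0, 0, 0, 0, 0.02, 50], [0, 0, 0, 0, 0, 0.02, 50], [0, 0, 0, 0, 0, 0.01, 50], [0, 0, 0, 0, 0, 0, 50], [0, 0, -0.5, 0, 0, 0, 50], [0, 0, -0.5, 0, 0, 0, 50], [0, 0, -0.5, 0, 0, 0, 50], [0, 0, 0, 0, 0, 0, 50], [0, 0, 0, 0, 0, 0, 50], [0, 0, 0, 0, 0, 0, 50]]])

```text
time_s: 22.85
eef_pos: [0.4617, -0.1547, 0.1177]
eef_rot: [0.0, 0.388, 0.922, 0.0]
wrist_force: [4.1, -2.3, 0.5]
opening: 0.643
grasp_force: 63.1
```

```bash
python3 s.py
```

```text
{'eef_pos': [0.4617, -0.1547, 0.1177], 'wrist_force': [4.1324, -2.2948, 0.5436], 'torque': [-0.4082, -0.6144, -0.044], 'opening': 0.6428, 'grasp_force': 63.1444}
phi 0.774 eff [  0.37 -36.02 -27.61  -0.08   1.39  -0.05] -1.3417549911844222
{'eef_pos': [0.4617, -0.1547, 0.1178], 'wrist_force': [4.3666, -2.0438, -0.5015], 'torque': [-0.3395, -0.6093, 0.0042], 'opening': 0.6452, 'grasp_force': 63.1308}
phi 0.774 eff [  0.37 -36.05 -27.6   -0.09   1.41  -0.05] -1.3417901152939766
```

Call:
jog_arm(series=[[[0, 0, -0.5, 0, 0, 0, 50], [0, 0, -0.5, 0, 0, 0, 50], [0, 0, -0.5, 0, 0, 0, 50], [0, 0, 0, 0, 0, 0, 50], [0, 0, 0, 0, 0, 0, 50], [0, 0, 0, 0, 0, 0, 50], [0, 0, 0, 0, 0, 0, 50], [0, 0, 0, 0, 0, 0, 50], [0, 0, 0, 0, 0, 0, 50], [0, 0, 0, 0, 0, 0, 50]]])

```text
time_s: 23.9
eef_pos: [0.4615, -0.1547, 0.1191]
eef_rot: [-0.0, 0.388, 0.922, -0.0]
wrist_force: [4.8, -3.0, -1.2]
opening: 0.646
grasp_force: 63.7
```

```bash
python3 s.py
```

```text
{'eef_pos': [0.4615, -0.1547, 0.1191], 'wrist_force': [4.7723, -3.0365, -1.1689], 'torque': [-0.4268, -0.6256, -0.0562], 'opening': 0.6457, 'grasp_force': 63.6746}
phi 0.7739 eff [ 6.600e-01 -3.669e+01 -2.812e+01  3.000e-02  1.520e+00 -5.000e-02] -1.3417217205155485
{'eef_pos': [0.4615, -0.1547, 0.1191], 'wrist_force': [3.8381, -2.5284, -1.5447], 'torque': [-0.4328, -0.6324, -0.0639], 'opening': 0.6435, 'grasp_force': 63.6752}
phi 0.774 eff [ 6.600e-01 -3.669e+01 -2.812e+01  3.000e-02  1.520e+00 -5.000e-02] -1.3417385977382448
```

Call:
jog_arm(series=[[[-0.4, 0.1, -1, 0, 0, 0, 50], [0, 0, -2, 0, 0, 0, 50], [0, 0, -3, 0, 0, 0, 50], [0, 0, -4, 0, 0, 0, 50], [0, 0, -4, 0, 0, 0, 50], [0, 0, -4, 0, 0, 0, 50], [0, 0, -4, 0, 0, 0, 50], [0, 0, -4, 0, 0, 0, 50], [0, 0, -4, 0, 0, 0, 50], [0, 0, -4, 0, 0, 0, 50]]])

```text
time_s: 24.95
eef_pos: [0.4619, -0.1549, 0.1536]
eef_rot: [-0.0, 0.388, 0.922, 0.0]
wrist_force: [-0.0, -0.4, -0.9]
opening: 0.643
grasp_force: 65.0
```

```bash
python3 s.py
```

```text
{'eef_pos': [0.4619, -0.1549, 0.1536], 'wrist_force': [-0.0415, -0.4301, -0.881], 'torque': [0.0248, -0.0013, 0.0232], 'opening': 0.6429, 'grasp_force': 65.0119}
phi 0.774 eff [ 1.000e-02 -3.586e+01 -3.227e+01  0.000e+00 -1.100e-01  0.000e+00] -1.341740753826225
{'eef_pos': [0.4623, -0.1551, 0.1543], 'wrist_force': [0.6493, -0.6958, -0.5925], 'torque': [0.0136, -0.0255, 0.0275], 'opening': 0.6452, 'grasp_force': 65.0162}
phi 0.7741 eff [-1.200e-01 -3.461e+01 -3.087e+01 -1.000e-02  3.000e-02  0.000e+00] -1.3417572392689783
```

Call:
jog_arm(series=[[[0, 0, -10, 0, 0, 0, 50], [0, 0, -15, 0, 0, 0, 50], [0, 0, -15, 0, 0, 0, 50], [10, 14.6, 0, 0, 0, 0, 50], [20, 29.3, 0, 0, 0, 0, 50], [25, 36.6, 0, 0, 0, 0, 50], [25, 36.6, 0, 0, 0, 0, 50], [25, 36.6, 0, 0, 0, 0, 50], [25, 36.6, 0, 0, 0, 0, 50], [25, 36.6, 0, 0, 0, 0, 50]]])

```text
time_s: 26.0
eef_pos: [0.5161, 0.1164, 0.1941]
eef_rot: [0.0, 0.388, 0.922, 0.0]
wrist_force: [0.3, -0.8, -0.5]
opening: 0.642
grasp_force: 65.0
```

Call:
jog_arm(series=[[[16, 23.4, 0, 0, 0, 0, 50], [10, 14.6, 0, 0, 0, 0, 50], [0, 0, 10, 0, 0, 0, 50], [0, 0, 15, 0, 0, 0, 50], [0, 0, 15, 0, 0, 0, 50], [0, 0, 15, 0, 0, 0, 50], [0, 0, 15, 0, 0, 0, 50], [0, 0, 15, 0, 0, 0, 50], [0, 0, 10, 0, 0, 0, 50], [0, 0, 5, 0, 0, 0, 50]]])

```text
time_s: 27.0
eef_pos: [0.5242, 0.1595, 0.0917]
eef_rot: [-0.001, 0.388, 0.922, -0.0]
wrist_force: [0.1, 0.0, 0.1]
opening: 0.643
grasp_force: 65.0
```

```bash
python3 s.py; python3 - <<'E'
from h import *
d=cap()
t=d["top"];s=d["scene"]
a=cv2.resize(t["frame"][150:270,110:270],(400,300),interpolation=cv2.INTER_CUBIC)
b=cv2.resize(s["frame"][150:330,80:320],(400,300),interpolation=cv2.INTER_CUBIC)
cv2.imwrite("pics/crop3.png",(255*(np.hstack([a,b])/255)**0.6).astype(np.uint8))
E
```

```text
{'eef_pos': [0.5242, 0.1595, 0.0917], 'wrist_force': [0.106, 0.0024, 0.0545], 'torque': [0.0164, 0.036, -0.0118], 'opening': 0.643, 'grasp_force': 65.0482}
phi 0.7737 eff [-1.300e-01 -4.519e+01 -3.009e+01 -0.000e+00 -1.000e-02  0.000e+00] -0.6950688283496955
{'eef_pos': [0.5241, 0.1595, 0.0916], 'wrist_force': [-0.1368, 0.3455, -1.2468], 'torque': [-0.0214, 0.0063, -0.0361], 'opening': 0.6467, 'grasp_force': 65.0464}
phi 0.7737 eff [ 6.000e-02 -4.662e+01 -3.142e+01  1.000e-02 -6.000e-02  0.000e+00] -0.6950571373153808
```

View pics/crop3.png

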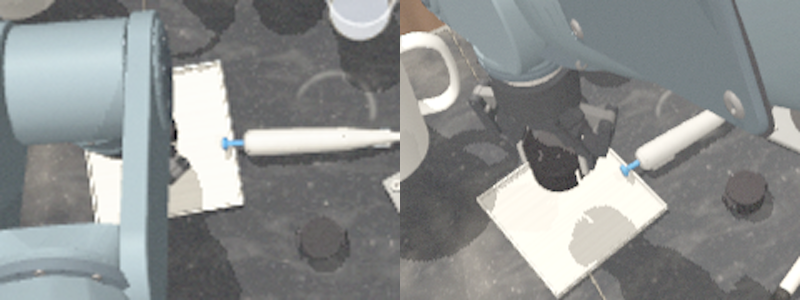

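The crop shows the cap held between the fingers above the tray, at (555,170) in the right half. The micropipette is untouched. Next I'll get the height of its lower rim from depth.

```bash
python3 - <<'E'
from h import *
d=pickle.load(open("cam.pkl","rb"))
c=d["scene"];P=cloud(c);g=cv2.cvtColor(c["frame"],cv2.COLOR_BGR2GRAY)
x,y,z=P[...,0],P[...,1],P[...,2]
r=np.hypot(x-.5242,y-.1595)
m=(g<70)&(r<.04)&(z>.04)&(z<.13)
q=P[m]
# lower silhouette per image column
v,u=np.where(m)
for cc in range(u.min(),u.max()+1,2):
    k=(u==cc)&(r[v,u]<.034); 
    if k.any():
        i=np.argmax(np.where(k,v,-1)); print(cc,v[i],np.round(P[v[i],cc]*1000,1),round(r[v[i],cc]*1000,1))
E
```

```text
155 243 [538.5 187.7 112.5] 31.6
157 246 [530.6 187.5 113.9] 28.7
159 251 [522.1 188.4 111. ] 29.0
161 256 [521.9 188.1  94.4] 28.6
163 259 [518.  187.2  89.4] 28.4
165 261 [512.4 186.1  89.9] 29.1
167 262 [510.6 183.8  87.1] 27.8
169 263 [507.7 181.7  86. ] 27.6
171 264 [503.3 179.9  87.5] 29.2
173 264 [504.2 176.6  82.9] 26.3
175 264 [502.8 173.6  82.2] 25.7
177 264 [499.3 171.2  85.1] 27.5
179 263 [498.8 167.6  85.9] 26.7
181 263 [498.4 164.5  83.3] 26.3
183 262 [497.3 161.   85. ] 26.9
185 261 [498.1 157.1  83.4] 26.2
187 251 [497.9 149.7 109.9] 28.1
189 256 [498.  148.4  92. ] 28.4
191 244 [497.  140.7 125. ] 33.0
```

Call:
jog_arm(series=[[[0, 0, 10, 0, 0, 0, 50], [0, 0, 12, 0, 0, 0, 50], [0, 0, 12, 0, 0, 0, 50], [0, 0, 12, 0, 0, 0, 50], [0, 0, 10, 0, 0, 0, 50], [0, 0, 7, 0, 0, 0, 50], [0, 0, 5, 0, 0, 0, 50], [0, 0, 3, 0, 0, 0, 50], [0, 0, 2, 0, 0, 0, 50], [0, 0, 1.5, 0, 0, 0, 50]]])

```text
time_s: 28.15
eef_pos: [0.5252, 0.1597, 0.019]
eef_rot: [0.0, 0.388, 0.922, 0.0]
wrist_force: [-0.7, 0.2, -0.7]
opening: 0.645
grasp_force: 65.1
```

Call:
jog_arm(series=[[[0, 0, 1, 0, 0, 0, 50], [0, 0, 0.5, 0, 0, 0, 50], [0, 0, 0.5, 0, 0, 0, 50], [0, 0, 0.5, 0, 0, 0, 50], [0, 0, 0.5, 0, 0, 0, 50], [0, 0, 0.5, 0, 0, 0, 50], [0, 0, 0, 0, 0, 0, 50], [0, 0, 0, 0, 0, 0, 50], [0, 0, 0, 0, 0, 0, 50], [0, 0, 0, 0, 0, 0, 50]]])

```text
time_s: 29.15
eef_pos: [0.5249, 0.1597, 0.0153]
eef_rot: [0.0, 0.388, 0.922, 0.0]
wrist_force: [-0.0, -0.2, -1.5]
opening: 0.643
grasp_force: 65.1
```

Call:
jog_arm(series=[[[0, 0, 0.5, 0, 0, 0, 50], [0, 0, 0.5, 0, 0, 0, 50], [0, 0, 0.5, 0, 0, 0, 50], [0, 0, 0.5, 0, 0, 0, 50], [0, 0, 0, 0, 0, 0, 50], [0, 0, 0, 0, 0, 0, 50], [0, 0, 0, 0, 0, 0, 50], [0, 0, 0, 0, 0, 0, 50], [0, 0, 0, 0, 0, 0, 50], [0, 0, 0, 0, 0, 0, 50]]])

```text
time_s: 30.15
eef_pos: [0.5249, 0.1597, 0.0133]
eef_rot: [0.0, 0.388, 0.922, -0.0]
wrist_force: [0.8, -0.3, -0.3]
opening: 0.645
grasp_force: 65.1
```

Call:
jog_arm(series=[[[0, 0, 0.5, 0, 0, 0, 50], [0, 0, 0.5, 0, 0, 0, 50], [0, 0, 0, 0, 0, 0, 50], [0, 0, 0, 0, 0, 0, 50], [0, 0, 0, 0, 0, 0, 50], [0, 0, 0, 0, 0, 0, 50], [0, 0, 0, 0, 0, 0, 50], [0, 0, 0, 0, 0, 0, 50], [0, 0, 0, 0, 0, 0, 50], [0, 0, 0, 0, 0, 0, 50]]])

```text
time_s: 31.15
eef_pos: [0.5249, 0.1597, 0.0123]
eef_rot: [-0.0, 0.388, 0.922, 0.0]
wrist_force: [-0.6, -0.3, -0.5]
opening: 0.641
grasp_force: 65.0
```

Call:
jog_arm(series=[[[0, 0, 0.4, 0, 0, 0, 50], [0, 0, 0.4, 0, 0, 0, 50], [0, 0, 0, 0, 0, 0, 50], [0, 0, 0, 0, 0, 0, 50], [0, 0, 0, 0, 0, 0, 50], [0, 0, 0, 0, 0, 0, 50], [0, 0, 0, 0, 0, 0, 50], [0, 0, 0, 0, 0, 0, 50], [0, 0, 0, 0, 0, 0, 50], [0, 0, 0, 0, 0, 0, 50]]])

```text
time_s: 32.15
eef_pos: [0.5249, 0.1597, 0.0121]
eef_rot: [0.0, 0.388, 0.922, -0.0]
wrist_force: [-2.7, -0.5, 6.5]
opening: 0.646
grasp_force: 66.4
```

Call:
jog_arm(series=[[[0, 0, 0.4, 0, 0, 0, 50], [0, 0, 0.4, 0, 0, 0, 50], [0, 0, 0, 0, 0, 0, 50], [0, 0, 0, 0, 0, 0, 50], [0, 0, 0, 0, 0, 0, 50], [0, 0, 0, 0, 0, 0, 50], [0, 0, 0, 0, 0, 0, 50], [0, 0, 0, 0, 0, 0, 50], [0, 0, 0, 0, 0, 0, 50], [0, 0, 0, 0, 0, 0, 50]]])

```text
time_s: 33.15
eef_pos: [0.525, 0.1597, 0.012]
eef_rot: [-0.0, 0.388, 0.922, -0.0]
wrist_force: [-5.2, -0.3, 13.7]
opening: 0.641
grasp_force: 67.8
```

Call:
jog_arm(series=[[[0, 0, -0.6, 0, 0, 0, 56], [0, 0, 0.2, 0, 0, 0, 58], [0, 0, 0.4, 0, 0, 0, 60], [0, 0, 0.4, 0, 0, 0, 62], [0, 0, 0.4, 0, 0, 0, 64], [0, 0, 0.4, 0, 0, 0, 65], [0, 0, 0.2, 0, 0, 0, 66], [0, 0, 0, 0, 0, 0, 66], [0, 0, 0, 0, 0, 0, 66], [0, 0, 0, 0, 0, 0, 66]]])

```text
time_s: 34.15
eef_pos: [0.5248, 0.1597, 0.0092]
eef_rot: [-0.0, 0.388, 0.922, -0.0]
wrist_force: [1.4, 0.5, -0.7]
opening: 0.771
grasp_force: 5.7
```

```bash
python3 s.py
```

```text
{'eef_pos': [0.5248, 0.1597, 0.0092], 'wrist_force': [1.419, 0.4922, -0.7058], 'torque': [0.0159, -0.0341, 0.0004], 'opening': 0.7705, 'grasp_force': 5.7481}
phi 0.774 eff [ 4.000e-02 -4.734e+01 -2.568e+01  2.000e-02  4.000e-02  0.000e+00] -0.6950325324106507
{'eef_pos': [0.5248, 0.1597, 0.0092], 'wrist_force': [-0.043, 0.1574, -0.8823], 'torque': [-0.022, -0.0544, 0.0159], 'opening': 0.7749, 'grasp_force': 5.7471}
phi 0.7739 eff [ 5.000e-02 -4.737e+01 -2.569e+01  2.000e-02  4.000e-02  0.000e+00] -0.695030025420502
```

Call:
jog_arm(series=[[[0, 0, 0.4, 0, 0, 0, 66], [0, 0, 0.3, 0, 0, 0, 66], [0, 0, 0, 0, 0, 0, 66.5], [0, 0, 0.2, 0, 0, 0, 67], [0, 0, 0.2, 0, 0, 0, 67.5], [0, 0, 0, 0, 0, 0, 68], [0, 0, 0, 0, 0, 0, 69], [0, 0, 0, 0, 0, 0, 72], [0, 0, 0, 0, 0, 0, 78], [0, 0, 0, 0, 0, 0, 85]]])

```text
time_s: 35.2
eef_pos: [0.5248, 0.1596, 0.0081]
eef_rot: [-0.0, 0.388, 0.922, -0.0]
wrist_force: [-0.1, 0.2, -0.1]
opening: 0.994
grasp_force: 0.0
```

Call:
jog_arm(series=[[[0, 0, 0, 0, 0, 0, 85], [0, 0, 0, 0, 0, 0, 85], [0, 0, 0, 0, 0, 0, 85], [0, 0, -2, 0, 0, 0, 85], [0, 0, -5, 0, 0, 0, 85], [0, 0, -8, 0, 0, 0, 85], [0, 0, -10, 0, 0, 0, 85], [0, 0, -15, 0, 0, 0, 85], [0, 0, -20, 0, 0, 0, 85], [0, 0, -20, 0, 0, 0, 85]]])

```text
time_s: 36.2
eef_pos: [0.5251, 0.1597, 0.0901]
eef_rot: [0.0, 0.388, 0.922, 0.0]
wrist_force: [-0.6, 1.0, -0.5]
opening: 0.996
grasp_force: 0.0
```

Call:
jog_arm(series=[[[0, 0, -20, 0, 0, 0, 85], [0, 0, -20, 0, 0, 0, 85], [0, 0, -20, 0, 0, 0, 85], [0, 0, -20, 0, 0, 0, 85], [0, 0, -20, 0, 0, 0, 85], [-10, -20, 0, 0, 0, 0, 85], [-20, -30, 0, 0, 0, 0, 85], [-20, -30, 0, 0, 0, 0, 85], [-20, -30, 0, 0, 0, 0, 85], [-20, -30, 0, 0, 0, 0, 85]]])

```text
time_s: 37.2
eef_pos: [0.4874, -0.0038, 0.1897]
eef_rot: [0.001, 0.388, 0.922, 0.0]
wrist_force: [0.2, -0.9, 0.0]
opening: 0.999
grasp_force: 0.0
```

```bash
python3 s.py; python3 - <<'E'
from h import *
d=cap()
t=d["top"];s=d["scene"]
a=cv2.resize(t["frame"][110:290,100:340],(400,300),interpolation=cv2.INTER_CUBIC)
b=cv2.resize(s["frame"][130:340,80:360],(400,300),interpolation=cv2.INTER_CUBIC)
cv2.imwrite("pics/crop4.png",(255*(np.hstack([a,b])/255)**0.6).astype(np.uint8))
for n in d:
    c=d[n];P=cloud(c); m=(np.hypot(P[...,0]-.525,P[...,1]-.16)<.05)&(P[...,2]>.03)&(P[...,2]<.06)
    q=P[m]; 
    if len(q)>50: print(n,len(q),q.mean(0),np.percentile(q[:,2],[5,50,95]),cv2.minEnclosingCircle(q[q[:,2]>.033][:,:2].astype(np.float32)*1000))
E
```

```text
{'eef_pos': [0.4874, -0.0038, 0.1897], 'wrist_force': [0.2416, -0.9208, 0.0157], 'torque': [0.0197, -0.0159, 0.0382], 'opening': 0.9994, 'grasp_force': 0.0}
phi 0.7745 eff [  4.6  -34.25 -33.34   0.04   0.16   1.02] -1.0262185560844919
{'eef_pos': [0.4868, -0.0081, 0.1896], 'wrist_force': [2.1178, -3.6136, -1.1185], 'torque': [-0.1113, -0.0649, 0.0321], 'opening': 0.9945, 'grasp_force': 0.0}
phi 0.7724 eff [  5.58 -36.84 -33.26   1.54   0.12   0.15] -1.0301183396934626
scene 808 [0.52430415 0.1606703  0.03677737] [0.03187191 0.03717442 0.03931153] ((527.3231201171875, 158.746337890625), 33.31589126586914)
top 433 [0.52406693 0.15922712 0.03602747] [0.03156121 0.03627549 0.04000847] ((525.5750122070312, 160.99118041992188), 30.585073471069336)
```

View pics/crop4.png

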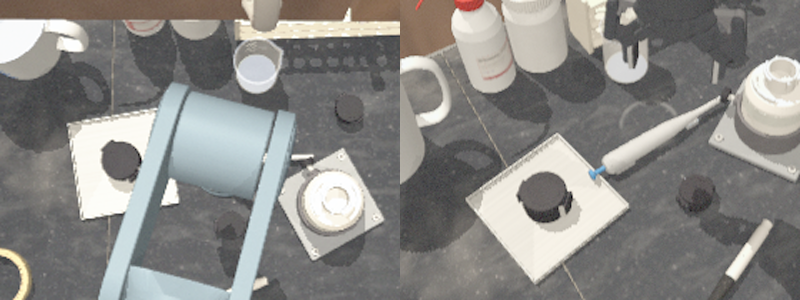

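The last crop shows the cap upright in the middle of the tray: (122,160) in the top view, (545,197) in the scene view. The jar is open at (335,203), and the micropipette and beaker look unmoved. The cap's top is at about 37 mm, which matches 2.5 + 34.6 mm.

```bash
python3 -c "
from h import *
print(ctrl.hand_in())"
```

```text
the job is handed in; nothing more can be done
None
```

The jar is open and the job is handed in: I turned the cap to its stop, lifted it off cleanly and set it upright in the middle of the tray, at about 37 s; the micropipette and beaker look unmoved.

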